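# Flag the full parts tray in the turning shop

## Robot

A 7-joint arm with a two-finger parallel gripper is mounted at the origin on the work surface. World frame = base frame: x ahead of the robot, y to its left, z up, the work surface at z = 0. Lengths are in m, angles in rad, forces in N, time in s.
With the tool pointing down it reaches from about 0.4 to 0.875 m from the base axis. Payload 4.4 kg.
Tool frame: the origin (TCP) lies between the finger pads; the fingertips stand 8 mm ahead of it and the grasp point (between the pads) lies 11 mm behind it (robot.nose_length is the distance from the TCP to the fingertips, in m); z points along the fingers, y is the line along which they close (so a half turn about z gives the same grasp; the last joint's range is limited). The gripper opens to 85 mm and grips with 20 to 120 N. Pads are 22 mm wide; open, the fingers measure 114 mm over their backs; the gripper's body (76 mm by 85 mm) begins 54 mm behind the grasp point. The pads swing forward as they close: fully open they stand 13 mm farther back than shut.
Start: joints at [1.126, 0.628, 0.038, 1.517, -0.027, 0.996, -0.02], TCP at [0.24, -0.604, 0.239] pointing down, gripper open.
Joint ranges: [-3.06, 3.06], [-0.37, 2.12], [-1.25, 1.32], [0.18, 2.47], [-1.1, 4.24], [0.23, 1.98], [-2.94, 2.94]. Speed limits (rad/s): [2.57, 2.57, 3.14, 3.14, 3.14, 3.14, 3.14].

## Interface

Orientations are given as a rotation vector (axis times angle).
In Python, from rig import robot, viewer gives the robot as it stands.
- The arm moves only by the tool servo_tool, never from a script. Its argument "motion" is a list of rows, each an object with "claw": the finger opening in cm, from 0 to 8.54; "dp": the shift along the tool's x, y, z in cm, a list of three; "yaw": the turn about the tool's z in rad. A call has 1 to 20 rows; each row shifts and turns the commanded pose from where the row before left it, along the tool's axes as they then stand; what a row does not reach is not made up. A row lasts 1/10 s, in which the tool goes at most 50 mm and 8.59 degrees, less where a joint would pass 70% of its speed; a pose out of reach is approached as far as the arm can. A call with a gripper value outside its range is refused whole. The fingers move at their own pace and stop on an object; the grip force is fixed at half the most. Time passes only in rows, so rows that do not move let the fingers close. It gives the time, the measured TCP pose, the force, the opening and the grip force at its end, in the units of the state.
- robot.get_state(): the state, without advancing time (a new reading comes with each control period).
- viewer.get_image(name): name is "side" or "top" or "wrist"; returns the picture (400x640x3 uint8, blue, green, red); there is no depth.
- viewer.get_calibration(name): a dict with "camera_matrix" (3x3 intrinsics, pixels), "extrinsics" (4x4, takes a point from camera to world coordinates). Camera axes: x right, y down, z forward; pixel columns grow to the right and rows downward; lengths in m; the calibration is good to about 2 mm. A picture is of the moment at which its call begins: read the wrist's pose just before it. get_calibration takes no time and is no camera call; for the wrist camera it gives the pose at the moment of the call.
- robot.job_done(): hands the job in; it is judged then, once.
The state is a dict: "time_s": time; "joint_positions": joint angles; "joint_velocities": joint speeds; "joint_efforts": joint torques, N m; "tcp_pos": TCP position; "tool_rot": TCP orientation; "wrist_force": force on the tool from outside, world axes, zero at the start; "moment": the same for the moment, N m; "grip_width": opening from 0.0 (shut) to 1.0 (fully open); "grasp_force": force on a finger pad.
Only numpy, scipy, OpenCV 4.12 (cv2) and the standard library are available. Lean on these libraries where they do the work, as an engineer would, in place of code of your own. Each camera call takes 0.05 s, during which the arm holds its last target. There are 200 camera calls.

## Task

One of the two parts trays is full of turned spindles: flip the wooden marker paddle at the front of that tray right over its pivot, pushing it with the fingertips, until it lies flat on the other side with its ringed face up, then back away. Push lightly and do not pinch the paddle. Leave the other marker, the spindles and everything else on the bench as they are.

Things in the scene. Friction and masses are not known exactly. Their poses are not given: they have to be found in the camera images.
- tray_full: wooden tray full of spindles (three side by side), with a flip marker on a stand at its front, all one fixed unit. Origin on the bench (z 0) below the middle of the marker's axle; x along the axle, towards the tray; y to the left; z up. Open box 170 x 125 mm, 45 high, from x +60 to +230 mm. Stand: base board 90 wide, 12 thick, x -45 to +60; block 60 x 60 about the axle, top 70 up; cheeks 30 wide at x +-37, top 88 up. Axle level, 75 mm up
- tray_part: wooden tray holding a single spindle, with a flip marker on a stand at its front, all one fixed unit. Origin on the bench (z 0) below the middle of the marker's axle; x along the axle, towards the tray; y to the left; z up. Open box 170 x 125 mm, 45 high, from x +60 to +230 mm. Stand: base board 90 wide, 12 thick, x -45 to +60; block 60 x 60 about the axle, top 70 up; cheeks 30 wide at x +-37, top 88 up. Axle level, 75 mm up
- marker_full (a joint): angle (rad) of the full tray's paddle about the axle. 0: level on its block, free edge to the right (the tray's -y), plain face up; grows as the free edge rises; 1.57 upright; 3.14 flat the other way, free edge to the left (+y), steel ring up. Hard stops at 0 and 3.14. Starts at 0 to 0.2. Stiff hinge: it stays where it is left; 1 to 2 N at the free edge turns it
- marker_part (a joint): paddle angle (rad) of the tray with a single spindle. Built, stiff and read just like marker_full (0: free edge to the right, plain face up). It starts between 0 and 0.2; leave it
- marker_full_edge (a point): middle of the free edge of the full tray's paddle: a wooden board of about 60 g reaching 78 mm from the axle, 58 mm wide, 8 mm thick, the axle in mid-thickness; this point is at mid-thickness. At angle 0 the outer 48 mm overhang the block, underside 71 mm above the bench: a fingertip tilted 30 to 45 degrees sideways goes under it from the right
- spindle1_mid (a point): centre of a loose turned spindle with square ends, 142 mm long, 28 mm thick, lying in the full tray along its x axis; leave it
- spindle2_mid (a point): centre of a loose turned spindle with square ends, 142 mm long, 28 mm thick, lying in the full tray along its x axis; leave it
- spindle3_mid (a point): centre of a loose turned spindle with square ends, 142 mm long, 28 mm thick, lying in the full tray along its x axis; leave it
- spindle4_mid (a point): centre of a loose turned spindle with square ends, 142 mm long, 28 mm thick, lying in the tray that holds only one along its x axis; leave it
- finial: loose dark turned finial, 36 mm across, 60 mm high, standing between the trays; origin under its middle; leave it
- sanding_block: loose cork sanding block, 60 x 36 x 26 mm, right of the trays; origin under its middle; leave it
- mallet: loose wooden mallet lying left of the trays, 250 mm long, head 56 mm high; origin on the bench under the handle; leave it
- glue: loose white bottle, 60 mm across, 160 mm high, on the right; origin under its middle; leave it
- pencil_cup: loose steel cup, 76 mm across, 90 mm high, on the left at the back; origin under its middle; leave it
- wrench: loose steel wrench, 180 mm long, lying flat on the right; origin under its middle; leave it
- drawer_knob: loose dark turned drawer knob, 38 mm across, 34 mm high, on the bench near the stands; origin under its middle; leave it

How it is judged:
At the end, for the whole second after the job is handed in: the full tray's paddle lies flat on the other side (within about 7 degrees, 0.12 rad, of its 3.14 stop) and at rest; the other paddle is below 0.4 rad; no spindle or bystander is more than 30 mm from where it started (value of joint marker_full above 3.02 rad and not (velocity of joint marker_full above 0.05 rad/s or velocity of joint marker_full below -0.05 rad/s) and value of joint marker_part below 0.4 rad and not (distance of any of spindle1_mid, spindle2_mid, spindle3_mid, spindle4_mid, finial, sanding_block, mallet, glue, pencil_cup, wrench, drawer_knob from where it was at the start of the episode above 0.03 m)); the robot touches nothing.
It fails at once if the other tray's marker is turned (past 0.4 rad) (value of joint marker_part above 0.4 rad).
It fails at once if a spindle or another loose thing is moved or lifted by more than 30 mm (distance of any of spindle1_mid, spindle2_mid, spindle3_mid, spindle4_mid, finial, sanding_block, mallet, glue, pencil_cup, wrench, drawer_knob from where it was at the start of the episode above 0.03 m).
It fails at once if the paddle is pinched or gripped on its way over (more than 18 N between fingers and paddle while it is between 0.35 and 2.7 rad) (contact force between the fingers and marker_full above 18 N and value of joint marker_full between 0.35 and 2.7 rad).
It fails at once if the paddle is forced (fingers press on it with more than 60 N) (contact force between the fingers and marker_full above 60 N).
It also fails if it takes over 42 s, if anything falls off the work surface, if the arm or the gripper's body presses on something with over 40 N, if the wrist force passes 120 N, or if a joint passes its speed limit or range.

## Working session

There is one attempt and no reset: what is moved stays moved. The work goes in short steps, Python scripts to look and compute and a tool call to move; the robot and the scene stay as the last step left them, time stands still between calls to the robot, and variables do not carry over. Pictures are saved under pics/ and viewed, at most 10 in all, crops included, and the job is handed in when it is done.

Besides the shell and the picture viewer there is one more tool, called after ">>>" as name([rows], argument=value, ...), one row to a line, values as JSON. servo_tool: Moves the arm, as the interface text tells. Its arguments: {"type":"object","properties":{"motion":{"type":"array","items":{"type":"object","properties":{"claw":{"type":"number"},"dp":{"type":"array","items":{"type":"number"}},"yaw":{"type":"number"}}}}},"required":["motion"]}

```bash
ls; mkdir -p pics; python3 - <<'E'
from rig import robot, viewer
import cv2
s=robot.get_state()
print(s)
for n in("top","side"):
    cv2.imwrite(f"pics/{n}0.png",viewer.get_image(n)); print(viewer.get_calibration(n))
E
```

```text
pics
{'time_s': 0.0, 'joint_positions': array([ 1.12621455,  0.62934554,  0.03845128,  1.51840503, -0.02697823,
        0.99629735, -0.01996525]), 'joint_velocities': array([ 1.64194622e-03,  8.13806259e-04, -3.99814168e-04, -5.02679115e-04,
       -2.54991014e-03, -6.53811580e-05, -1.36173251e-03]), 'joint_efforts': array([-1.80089861e-03, -5.63397145e+01,  1.22512210e+00, -1.93443435e+01,
        1.09005219e-02,  1.04663594e-02, -7.66364423e-06]), 'tcp_pos': array([ 0.24014516, -0.60333396,  0.2383778 ]), 'tool_rot': array([-3.08354830e+00, -5.91141114e-01,  6.49469082e-04]), 'wrist_force': array([-0.48033886,  0.01898364, -0.01146137]), 'moment': array([-0.00094802, -0.00780592,  0.0215004 ]), 'grasp_force': 0.0, 'grip_width': 1.0005882158889237}
{'camera_matrix': array([[394.11570931,   0.        , 319.87935003],
       [  0.        , 394.11570931, 202.00391524],
       [  0.        ,   0.        ,   1.        ]]), 'extrinsics': array([[-2.22023819e-02, -9.98476316e-01,  5.05183287e-02,
         5.33724820e-01],
       [-9.99743989e-01,  2.19534381e-02, -5.47741547e-03,
         2.59509750e-04],
       [ 4.36001862e-03, -5.06270071e-02, -9.98708114e-01,
         1.23944330e+00],
       [ 0.00000000e+00,  0.00000000e+00,  0.00000000e+00,
         1.00000000e+00]])}
{'camera_matrix': array([[418.38317189,   0.        , 318.69975906],
       [  0.        , 418.38317189, 197.87384369],
       [  0.        ,   0.        ,   1.        ]]), 'extrinsics': array([[-0.9823815 , -0.1369219 ,  0.12719665,  0.46699636],
       [-0.1862174 ,  0.65961705, -0.72816786,  0.80407236],
       [ 0.01580105, -0.73902486, -0.67349282,  0.82392946],
       [ 0.        ,  0.        ,  0.        ,  1.        ]])}
```

View pics/top0.png

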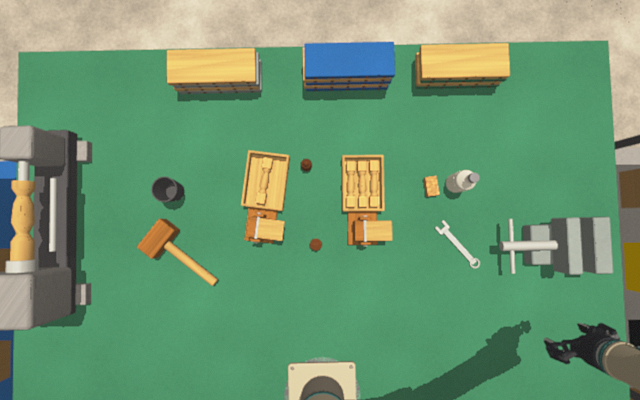

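View pics/side0.png

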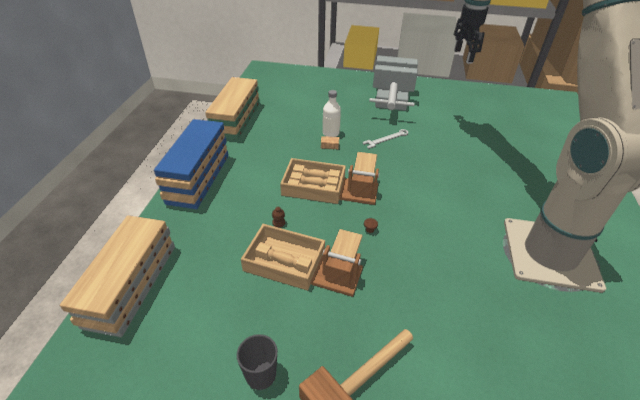

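The full tray is the one in the middle-right of the top view: three spindles, tray at about (363,184), paddle at about (372,231) with its free edge to the right. Next I'll zoom in and measure it.

```bash
cat > h.py <<'E'
from rig import robot, viewer
import numpy as np, cv2
from scipy.spatial.transform import Rotation as R
def ray(n,u,v,z,c=None):
    c=c or viewer.get_calibration(n);K=c["camera_matrix"];E=c["extrinsics"]
    d=E[:3,:3]@np.linalg.solve(K,[u,v,1.]);o=E[:3,3]
    return o+d*(z-o[2])/d[2]
E
python3 - <<'E'
from h import *
im=cv2.imread("pics/top0.png"); 
a=cv2.resize(im[145:255,330:405],None,fx=5,fy=5,interpolation=cv2.INTER_CUBIC)
b=cv2.resize(cv2.imread("pics/side0.png")[145:210,275:390],None,fx=3.4,fy=5,interpolation=cv2.INTER_CUBIC)
cv2.imwrite("pics/z1.png",np.hstack([a,np.pad(b,((0,550-b.shape[0]),(0,0),(0,0)))]))
hsv=cv2.cvtColor(im,cv2.COLOR_BGR2HSV)
m=((hsv[...,0]<35)&(hsv[...,1]>60)).astype(np.uint8); m[:145]=0;m[255:]=0;m[:,:335]=0;m[:,400:]=0
# tray box (rows<213): rim at z .045
t=m.copy();t[212:]=0
r=cv2.minAreaRect(np.argwhere(t)[:,::-1].astype(np.float32));print("tray",r)
for p in cv2.boxPoints(r):print(ray("top",*p,.045))
E
```

```text
tray ((362.9999694824219, 182.99998474121094), (41.99999237060547, 55.99999237060547), 0.0)
[ 0.56536692 -0.07273584  0.045     ]
[ 0.73634981 -0.07701929  0.045     ]
[ 0.7335957 -0.2053433  0.045    ]
[ 0.56255312 -0.20013396  0.045     ]
```

View pics/z1.png

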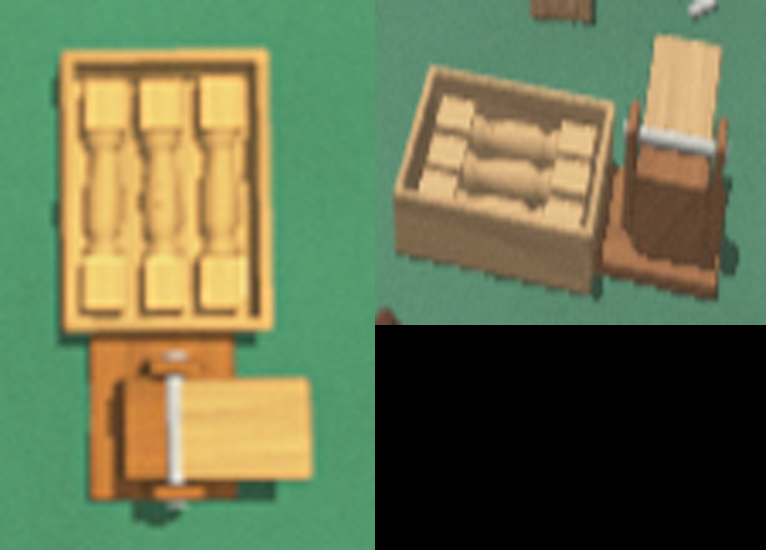

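The crop shows the axle at about pixel (365.2, 230.6), the paddle's free edge at u≈392.4 (v 220.6 to 240.8), and the tray's axis almost along world x.

```bash
python3 - <<'E'
from h import *
print("axle",ray("top",364.9,230.6,.08))
for v in(220.8,240.6):print("edge",[ray("top",392.3,v,z) for z in(.08,.09)])
print("knob",ray("top",316,244,.03),"wrench",[ray("top",u,v,.01) for u,v in((440,226),(476,265))])
s=robot.get_state();M=R.from_rotvec(s["tool_rot"]).as_matrix();print(M.round(3))
E
```

```text
axle [ 0.50541245 -0.13639868  0.08      ]
edge [array([ 0.53235643, -0.21780593,  0.08      ]), array([ 0.53236823, -0.21592515,  0.09      ])]
edge [array([ 0.47436547, -0.21597776,  0.08      ]), array([ 0.47487743, -0.21411275,  0.09      ])]
knob [0.46668691 0.00833239 0.03      ] wrench [array([ 0.51278263, -0.37927632,  0.01      ]), array([ 0.38953604, -0.48658399,  0.01      ])]
[[ 0.929  0.37  -0.001]
 [ 0.37  -0.929  0.002]
 [-0.    -0.002 -1.   ]]
```

>>> servo_tool([
  {"claw": 0, "dp": [0, 0, 0], "yaw": -0.149},
  {"claw": 0, "dp": [0, 0, 0], "yaw": -0.149},
  {"claw": 0, "dp": [0, 0, 0], "yaw": -0.149},
  {"claw": 0, "dp": [0, 0, 0], "yaw": -0.149},
  {"claw": 0, "dp": [0, 0, 0], "yaw": -0.149},
  {"claw": 0, "dp": [0, 0, 0], "yaw": -0.149},
  {"claw": 0, "dp": [0, 0, 0], "yaw": -0.149},
  {"claw": 0, "dp": [0, 0, 0], "yaw": -0.149},
  {"claw": 0, "dp": [2.8, 2.2, 0], "yaw": 0},
  {"claw": 0, "dp": [2.8, 2.2, 0], "yaw": 0},
  {"claw": 0, "dp": [2.8, 2.2, 0], "yaw": 0},
  {"claw": 0, "dp": [2.8, 2.2, 0], "yaw": 0},
  {"claw": 0, "dp": [2.8, 2.2, 0], "yaw": 0},
  {"claw": 0, "dp": [2.8, 2.2, 0], "yaw": 0},
  {"claw": 0, "dp": [2.8, 2.2, 0], "yaw": 0},
  {"claw": 0, "dp": [2.8, 2.2, 0], "yaw": 0},
  {"claw": 0, "dp": [2.8, 2.2, 0], "yaw": 0},
  {"claw": 0, "dp": [2.8, 2.2, 0], "yaw": 0},
  {"claw": 0, "dp": [2.8, 2.2, 0], "yaw": 0},
  {"claw": 0, "dp": [2.8, 2.2, 0], "yaw": 0},
])

```text
time_s: 2.1
tcp_pos: [0.5048, -0.2667, 0.239]
tool_rot: [-2.221, -2.221, 0.001]
wrist_force: [0.5, -1.4, 0.1]
grip_width: -0.004
grasp_force: 0.0
```

>>> servo_tool([
  {"claw": 0, "dp": [0, 0, 4], "yaw": 0},
  {"claw": 0, "dp": [0, 0, 4], "yaw": 0},
  {"claw": 0, "dp": [0, 0, 4], "yaw": 0},
  {"claw": 0, "dp": [0, 0, 4], "yaw": 0},
  {"claw": 0, "dp": [1, 0, 2], "yaw": 0},
  {"claw": 0, "dp": [0, 0, 0], "yaw": 0},
])

```text
time_s: 2.7
tcp_pos: [0.502, -0.2554, 0.0561]
tool_rot: [-2.214, -2.218, 0.003]
wrist_force: [-0.2, 0.3, 0.3]
grip_width: -0.003
grasp_force: 0.0
```

```bash
python3 - <<'E'
from h import *
a=viewer.get_image("wrist");b=viewer.get_image("side")[60:240,260:460]
cv2.imwrite("pics/w1.png",np.hstack([cv2.resize(a,(400,250)),cv2.resize(b,(400,360))[:250]]) if 0 else np.vstack([cv2.resize(a,(400,250)),cv2.resize(b,(400,340),interpolation=cv2.INTER_CUBIC)]))
s=robot.get_state();print(s["tcp_pos"],s["wrist_force"],s["joint_positions"])
E
```

```text
[ 0.50462515 -0.25786763  0.0594521 ] [ 1.0921703  -0.52152102 -0.32740111] [ 0.55862298  0.77293568 -0.21200304  1.88549452  0.30317076  0.51449111
  0.14051117]
```

View pics/w1.png

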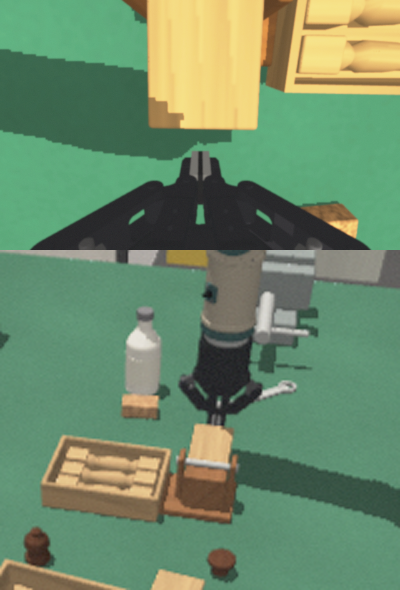

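The fingers are centred on the paddle's free edge, with a clear gap in front of it. I'll move into contact now.

>>> servo_tool([
  {"claw": 0, "dp": [1.2, 0, 0], "yaw": 0},
  {"claw": 0, "dp": [1.2, 0, 0], "yaw": 0},
  {"claw": 0, "dp": [0.4, 0, 0], "yaw": 0},
  {"claw": 0, "dp": [0.3, 0, 0], "yaw": 0},
  {"claw": 0, "dp": [0.2, 0, 0], "yaw": 0},
])

```text
time_s: 3.3
tcp_pos: [0.5049, -0.2253, 0.0599]
tool_rot: [2.22, 2.22, -0.0]
wrist_force: [-0.4, -3.8, 0.7]
grip_width: 0.001
grasp_force: 0.1
```

>>> servo_tool([
  {"claw": 0, "dp": [0.2, 0, 0], "yaw": 0},
  {"claw": 0, "dp": [0, 0, 0], "yaw": 0},
])

```text
time_s: 3.5
tcp_pos: [0.5049, -0.2253, 0.0598]
tool_rot: [2.221, 2.217, -0.002]
wrist_force: [0.3, -4.9, 1.7]
grip_width: 0.002
grasp_force: 0.2
```

>>> servo_tool([
  {"claw": 0, "dp": [0.3, 0, 0], "yaw": 0},
  {"claw": 0, "dp": [0, 0, -0.3], "yaw": 0},
  {"claw": 0, "dp": [0, 0, -0.3], "yaw": 0},
  {"claw": 0, "dp": [0, 0, -0.2], "yaw": 0},
  {"claw": 0, "dp": [0, 0, 0], "yaw": 0},
])

```text
time_s: 4.0
tcp_pos: [0.5048, -0.2235, 0.068]
tool_rot: [2.222, 2.215, -0.002]
wrist_force: [0.3, -7.1, 2.5]
grip_width: 0.003
grasp_force: 3.5
```

>>> servo_tool([
  {"claw": 0, "dp": [0.1, 0, -0.3], "yaw": 0},
  {"claw": 0, "dp": [0.1, 0, -0.3], "yaw": 0},
  {"claw": 0, "dp": [0, 0, -0.2], "yaw": 0},
])

```text
time_s: 4.3
tcp_pos: [0.5049, -0.2211, 0.076]
tool_rot: [2.222, 2.216, -0.002]
wrist_force: [1.7, -6.0, 1.2]
grip_width: 0.007
grasp_force: 2.8
```

```bash
python3 - <<'E'
from h import *
b=viewer.get_image("side")[120:220,320:420];a=viewer.get_image("top")[205:255,340:420]
cv2.imwrite("pics/w2.png",np.hstack([cv2.resize(b,(400,400),interpolation=cv2.INTER_CUBIC),cv2.resize(a,(400,400),interpolation=cv2.INTER_CUBIC)]))
s=robot.get_state();print(s["tcp_pos"],s["wrist_force"])
E
```

```text
[ 0.5048935  -0.22105675  0.07607239] [-0.33225978 -6.62798285  2.09277973]
```

View pics/w2.png

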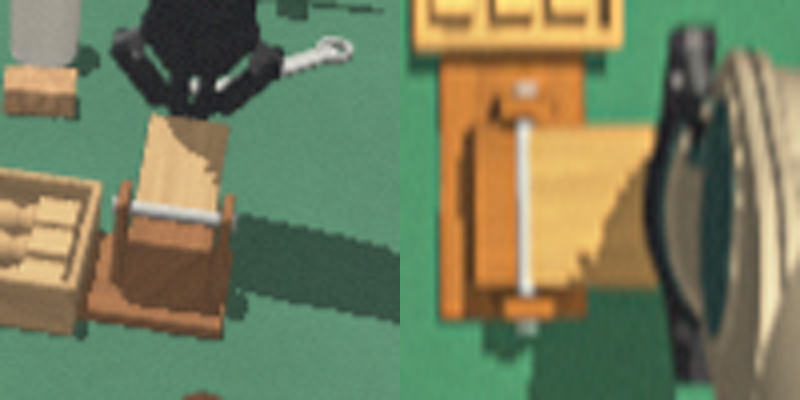

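The free edge is rising with the fingertips (about 24 px above the axle now, up from about 19). I'll keep following the arc.

>>> servo_tool([
  {"claw": 0, "dp": [0.15, 0, -0.25], "yaw": 0},
  {"claw": 0, "dp": [0.15, 0, -0.25], "yaw": 0},
  {"claw": 0, "dp": [0.15, 0, -0.25], "yaw": 0},
  {"claw": 0, "dp": [0.2, 0, -0.25], "yaw": 0},
  {"claw": 0, "dp": [0.2, 0, -0.25], "yaw": 0},
])

```text
time_s: 4.9
tcp_pos: [0.505, -0.2148, 0.089]
tool_rot: [2.222, 2.212, -0.004]
wrist_force: [-0.8, -11.6, 6.3]
grip_width: -0.001
grasp_force: 5.7
```

>>> servo_tool([
  {"claw": 0, "dp": [0, 0, -0.4], "yaw": 0},
  {"claw": 0, "dp": [0.1, 0, -0.4], "yaw": 0},
  {"claw": 0, "dp": [0.2, 0, -0.4], "yaw": 0},
])

```text
time_s: 5.2
tcp_pos: [0.505, -0.2071, 0.1003]
tool_rot: [2.221, 2.219, 0.001]
wrist_force: [1.5, -3.5, 1.7]
grip_width: -0.0
grasp_force: 1.4
```

```bash
python3 - <<'E'
from h import *
b=viewer.get_image("side")[110:210,320:420];a=viewer.get_image("wrist")
cv2.imwrite("pics/w3.png",np.hstack([cv2.resize(b,(400,400),interpolation=cv2.INTER_CUBIC),cv2.resize(a,(400,400))]))
s=robot.get_state();print(s["tcp_pos"],s["wrist_force"])
E
```

```text
[ 0.50493695 -0.20649174  0.10053742] [ 1.0052486  -3.21415961  2.22142913]
```

View pics/w3.png

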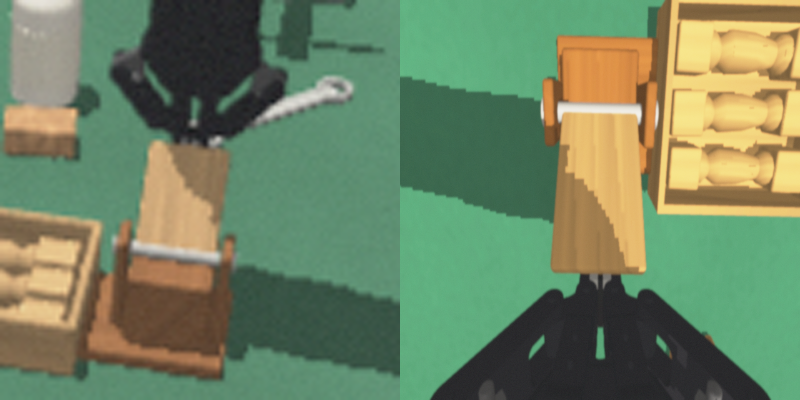

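The paddle is clearly up, at about 45 degrees, with the fingertips behind its edge in the wrist view. Forces are low, so I'll continue over the top.

>>> servo_tool([
  {"claw": 0, "dp": [0.3, 0, -0.3], "yaw": 0},
  {"claw": 0, "dp": [0.3, 0, -0.3], "yaw": 0},
  {"claw": 0, "dp": [0.3, 0, -0.3], "yaw": 0},
  {"claw": 0, "dp": [0.35, 0, -0.3], "yaw": 0},
  {"claw": 0, "dp": [0.35, 0, -0.25], "yaw": 0},
])

```text
time_s: 5.8
tcp_pos: [0.504, -0.1891, 0.1142]
tool_rot: [-2.219, -2.221, -0.0]
wrist_force: [0.8, -1.4, -0.8]
grip_width: 0.004
grasp_force: 0.4
```

>>> servo_tool([
  {"claw": 0, "dp": [0.4, 0, -0.2], "yaw": 0},
  {"claw": 0, "dp": [0.4, 0, -0.2], "yaw": 0},
  {"claw": 0, "dp": [0.4, 0, -0.1], "yaw": 0},
  {"claw": 0, "dp": [0.4, 0, -0.1], "yaw": 0},
  {"claw": 0, "dp": [0.4, 0, 0], "yaw": 0},
  {"claw": 0, "dp": [0.4, 0, 0], "yaw": 0},
  {"claw": 0, "dp": [0.4, 0, 0], "yaw": 0},
])

```text
time_s: 6.5
tcp_pos: [0.5044, -0.1626, 0.1208]
tool_rot: [2.221, 2.221, -0.001]
wrist_force: [-2.7, -3.6, 10.6]
grip_width: 0.002
grasp_force: 1.0
```

```bash
python3 - <<'E'
from h import *
b=viewer.get_image("side")[90:210,320:420];a=viewer.get_image("wrist")
cv2.imwrite("pics/w4.png",np.hstack([cv2.resize(b,(400,480),interpolation=cv2.INTER_CUBIC),cv2.resize(a,(400,480))]))
s=robot.get_state();print(s["tcp_pos"],s["wrist_force"])
E
```

```text
[ 0.50438515 -0.16200194  0.12095703] [-1.73500031 -0.74558086  6.73653619]
```

View pics/w4.png

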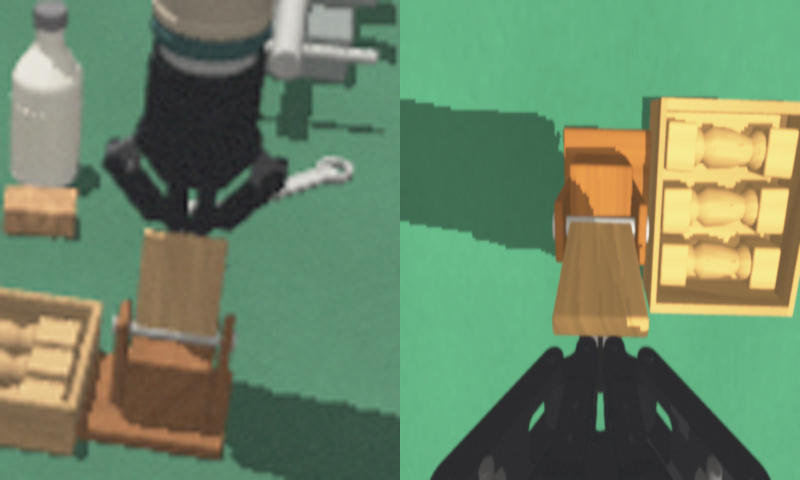

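The paddle is nearly upright, but the upward force suggests its edge is near the gripper's flared knuckles. I'll lift a little and push from higher up.

>>> servo_tool([
  {"claw": 0, "dp": [0, 0, -0.5], "yaw": 0},
  {"claw": 0, "dp": [0, 0, -0.5], "yaw": 0},
  {"claw": 0, "dp": [0, 0, -0.3], "yaw": 0},
  {"claw": 0, "dp": [0.3, 0, 0], "yaw": 0},
  {"claw": 0, "dp": [0.4, 0, 0], "yaw": 0},
])

```text
time_s: 7.1
tcp_pos: [0.5045, -0.1555, 0.1334]
tool_rot: [2.222, 2.22, 0.0]
wrist_force: [0.2, -0.3, 0.4]
grip_width: 0.005
grasp_force: 0.4
```

>>> servo_tool([
  {"claw": 0, "dp": [0.4, 0, 0], "yaw": 0},
  {"claw": 0, "dp": [0.4, 0, 0], "yaw": 0},
  {"claw": 0, "dp": [0.4, 0, 0], "yaw": 0},
  {"claw": 0, "dp": [0.4, 0, 0], "yaw": 0},
  {"claw": 0, "dp": [0.4, 0, 0], "yaw": 0},
])

```text
time_s: 7.6
tcp_pos: [0.5042, -0.135, 0.1332]
tool_rot: [-2.221, -2.221, 0.0]
wrist_force: [0.5, -0.8, -0.7]
grip_width: -0.004
grasp_force: 0.4
```

>>> servo_tool([
  {"claw": 0, "dp": [0.4, 0, 0], "yaw": 0},
  {"claw": 0, "dp": [0.4, 0, 0], "yaw": 0},
  {"claw": 0, "dp": [0.4, 0, 0], "yaw": 0},
  {"claw": 0, "dp": [0.4, 0, 0.1], "yaw": 0},
  {"claw": 0, "dp": [0.3, 0, 0.2], "yaw": 0},
  {"claw": 0, "dp": [0.3, 0, 0.3], "yaw": 0},
])

```text
time_s: 8.2
tcp_pos: [0.5046, -0.113, 0.1273]
tool_rot: [2.221, 2.221, 0.001]
wrist_force: [0.3, 0.4, 0.7]
grip_width: -0.001
grasp_force: 0.3
```

```bash
python3 - <<'E'
from h import *
b=viewer.get_image("side")[90:210,320:420];a=viewer.get_image("wrist")
cv2.imwrite("pics/w5.png",np.hstack([cv2.resize(b,(400,480),interpolation=cv2.INTER_CUBIC),cv2.resize(a,(400,480))]))
s=robot.get_state();print(s["tcp_pos"],s["wrist_force"])
E
```

```text
[ 0.50430097 -0.11262681  0.12691148] [ 0.45094132  0.35392356 -0.52269066]
```

View pics/w5.png

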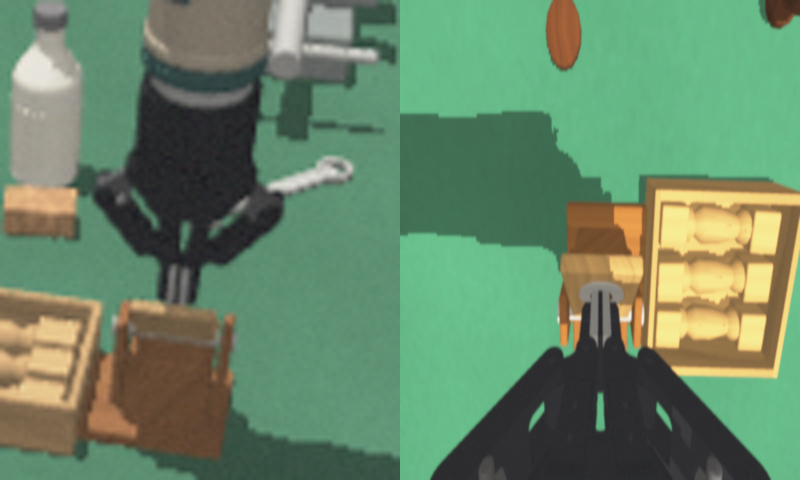

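The paddle is past vertical, leaning left with the steel ring showing under the fingertips. Next I press it down.

>>> servo_tool([
  {"claw": 0, "dp": [0.3, 0, 0.2], "yaw": 0},
  {"claw": 0, "dp": [0.3, 0, 0.3], "yaw": 0},
  {"claw": 0, "dp": [0.3, 0, 0.3], "yaw": 0},
  {"claw": 0, "dp": [0.3, 0, 0.4], "yaw": 0},
  {"claw": 0, "dp": [0.2, 0, 0.4], "yaw": 0},
  {"claw": 0, "dp": [0.2, 0, 0.4], "yaw": 0},
  {"claw": 0, "dp": [0.1, 0, 0.4], "yaw": 0},
])

```text
time_s: 9.0
tcp_pos: [0.5044, -0.096, 0.1029]
tool_rot: [-2.221, -2.222, -0.0]
wrist_force: [0.9, -0.6, 0.5]
grip_width: -0.0
grasp_force: 0.3
```

>>> servo_tool([
  {"claw": 0, "dp": [0.2, 0, 0.4], "yaw": 0},
  {"claw": 0, "dp": [0.2, 0, 0.4], "yaw": 0},
  {"claw": 0, "dp": [0.1, 0, 0.4], "yaw": 0},
  {"claw": 0, "dp": [0, 0, 0.3], "yaw": 0},
  {"claw": 0, "dp": [0, 0, 0.2], "yaw": 0},
  {"claw": 0, "dp": [0, 0, 0], "yaw": 0},
])

```text
time_s: 9.6
tcp_pos: [0.5043, -0.0912, 0.087]
tool_rot: [2.221, 2.222, -0.0]
wrist_force: [-2.8, 0.9, 8.1]
grip_width: 0.004
grasp_force: 4.0
```

The fingertips are at z 0.079, which matches a flat paddle on its stop, with about 8 N pushing back. One slight extra press, then I back away upward.

>>> servo_tool([
  {"claw": 0, "dp": [0, 0, 0.2], "yaw": 0},
  {"claw": 0, "dp": [0, 0, 0], "yaw": 0},
  {"claw": 0, "dp": [0, 0, -1], "yaw": 0},
  {"claw": 0, "dp": [0, 0, -2], "yaw": 0},
  {"claw": 0, "dp": [0, 0, -3], "yaw": 0},
  {"claw": 0, "dp": [0, 0, -3], "yaw": 0},
  {"claw": 0, "dp": [0, 0, -3], "yaw": 0},
  {"claw": 0, "dp": [-3, 0, -3], "yaw": 0},
  {"claw": 0, "dp": [-4, 0, 0], "yaw": 0},
  {"claw": 0, "dp": [-4, 0, 0], "yaw": 0},
  {"claw": 0, "dp": [-4, 0, 0], "yaw": 0},
  {"claw": 0, "dp": [-4, 0, 0], "yaw": 0},
  {"claw": 0, "dp": [0, 0, 0], "yaw": 0},
  {"claw": 0, "dp": [0, 0, 0], "yaw": 0},
])

```text
time_s: 11.0
tcp_pos: [0.5037, -0.2824, 0.2338]
tool_rot: [-2.224, -2.218, 0.0]
wrist_force: [0.0, 0.8, 0.2]
grip_width: -0.001
grasp_force: 0.0
```

```bash
python3 - <<'E'
from h import *
b=viewer.get_image("side")[110:270,270:430];a=viewer.get_image("top")[140:260,320:440]
cv2.imwrite("pics/w6.png",np.hstack([cv2.resize(x,(400,400),interpolation=cv2.INTER_CUBIC) for x in(b,a)]))
s=robot.get_state();print(s["tcp_pos"],s["wrist_force"])
E
```

```text
[ 0.50447858 -0.2800495   0.23414409] [0.07050789 0.59969772 0.07751244]
```

View pics/w6.png

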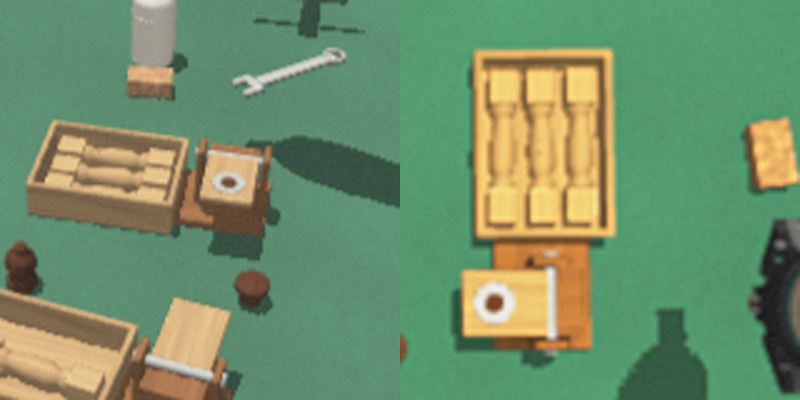

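The paddle lies flat to the left with its ring up, at about (495,303) in the top crop. The other marker and the loose things look undisturbed, and the arm is clear.

```bash
python3 -c "
from rig import robot
print(robot.job_done())"
```

```text
the job is handed in; nothing more can be done
None
```

The full tray's paddle is flipped and lies flat on its other side with the ring up; in the last pictures nothing else had visibly moved. The arm has backed away and the job is handed in, though the hand-in gave no verdict.

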